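# Tighten the carving clamp with the deep T-key

### The job

Take the T-key from its wooden stand, lower it down the round bore of the carving clamp until its socket drops fully over the square stem at the bottom, and turn it clockwise (seen from above) to the stop so that the steel jaw closes on the plinth. Feel for the square and never force or ram the key; leave it standing upright on the stem, let go of it, and do not disturb the lamb and the two pawns.

Things in the scene. Friction and masses are not known exactly. Their poses are not given: they have to be found in the camera images.
- key_grip (a point): Centre of the T-key's wooden crossbar, 70 mm long (key x), 14 mm thick (y), 24 mm high (z); z points up along the shank. The key starts upright in its stand, about 0.3 kg. Below the bar a steel shank 12 mm across leads down to a dark steel socket whose open lower end is 148 mm below this point.
- key_socket (a point): Centre of the open lower end of the key's socket, 148 mm under key_grip; axes as the key. The socket is square: outside 29.2 mm (36 mm over its corners) and 30 mm tall; inside 21.2 mm and 16 mm deep; sides parallel to key x and y.
- rack: The dark wooden stand that holds the key at the start: fixed block 80 x 80 mm, 50 mm high, origin at the centre of its underside. Its pocket is 32.5 mm square, open above, its floor 6 mm over the bench: the key must be lifted straight up at least 44 mm to leave it.
- bore_mouth (a point): Centre of the bore's mouth, on top of the clamp's pale wooden tower (90 x 90 mm, 110 mm high). The bore is vertical, round, 43 mm across. Tip of the brass stem in it: 82.5 mm below the mouth, within 1 mm of the axis. Socket fully on the stem: its lower end is about 98.5 mm below the mouth.
- stem (a joint): Clockwise turn (from above) of the 18 mm square stem (top 2.5 mm: 15.5 mm) since the start: 0 slack, 1.05 rad hard stop, clamp tight. Turns at about 0.15 N m, stays where left. The angle of its flats is not given: unknown, never parallel to the tower's. The socket slips on within about 0.2 rad of square, with that much play either way.
- clamp: The fixed carving clamp, origin on the bore's axis at bench level, z up. Along its +x, 52 to 160 mm from the axis, stand the steel jaw, the plinth with a carved animal (up to 140 mm over the bench) and the fixed jaw.
- lamb: Bystander: small white carved lamb, about 85 mm long, 70 mm high, loose; origin under its middle.
- pawn1: Bystander: turned wooden chess pawn, 30 mm across, 56 mm high, loose; origin at the centre of its underside.
- pawn2: Bystander: a second pawn, the same.
Things that resemble listed ones, but are neither listed nor needed, are in the scene too. Of the things that look like the part that bears key_grip, the middle-sized one is meant.

How it is judged:
By the outcome, as a careful person would: the job done as asked, in the order asked, and still so for the second after the job is handed in, with the robot touching nothing.
It also fails if it takes over 64 s, if anything falls off the work surface, if the arm or the gripper's body presses on something with over 40 N, if the wrist force passes 120 N, or if a joint passes its speed limit or range.

### The arm

A 6-joint arm with a two-finger parallel gripper is mounted at the origin on the work surface. World frame = base frame: x ahead of the robot, y to its left, z up, the work surface at z = 0. Lengths are in m, angles in rad, forces in N, time in s.
With the tool pointing down it reaches from about 0.35 to 0.975 m from the base axis. Payload 7.1 kg.
Tool frame: the origin (TCP) lies at the very end of the fingers, on their centre line; the grasp point (between the pads) lies 19 mm behind it; z points along the fingers, y is the line along which they close (so a half turn about z gives the same grasp; the last joint's range is limited). The gripper opens to 88 mm and grips with 3 to 60 N. Pads are 20 mm wide; open, the fingers measure 115 mm over their backs; the gripper's body (75 mm by 178 mm) begins 61 mm behind the grasp point.
Start: joints at [1.274, 0.423, 1.63, -0, 1.089, -0.019], TCP at [0.171, 0.601, 0.223] pointing down, gripper open.
Joint ranges: [-3, 3], [-0.9, 2.11], [0.09, 2.58], [-1.31, 4.45], [0.11, 2.69], [-2.54, 2.54]. Speed limits (rad/s): [2.39, 2.39, 3.01, 3.14, 3.14, 3.14].

### API

Orientations are given as a rotation vector (axis times angle).
In Python, from cell import manip gives the robot as it stands. The module is installed in compiled form; this text tells all that it offers.
- The arm moves only by the tool move_arm, never from a script. Its argument "deltas" is a list that holds one entry, the list of rows, each a list of 5 numbers: the shift along the tool's x, y, z in mm, then the turn about the tool's z in rad, then the closure in counts, from 0 (fully open) to 255 (shut). In form: [[[x, y, z, roll, grip], ...]]. A call has 1 to 12 rows; each row is the pose to reach, as a shift and turn from the pose commanded when the call began, along the tool's axes at that moment; what a row does not reach only later rows make up. A row lasts 1/10 s, in which the tool goes at most 50 mm and 8.59 degrees, less where a joint would pass 70% of its speed; a pose out of reach is approached as far as the arm can. A call with a gripper value outside its range is refused whole. The fingers move at their own pace and stop on an object; the grip force is fixed at half the most. Time passes only in rows, so rows that repeat a pose let the fingers close. It gives the time, the measured TCP pose, the force, the opening and the grip force at its end, in the units of the state.
- manip.state(): the state, without advancing time (a new reading comes with each control period).
- manip.camera(name): name is "side" or "top"; returns the picture (420x560x3 uint8, red, green, blue); there is no depth.
- manip.camera_info(name): a dict with "fx", "fy", "cx", "cy" (pixels), "view" (4x4, takes a point from world to camera coordinates). Camera axes: x right, y up, looking along -z (the intrinsics and any distortion apply to the point x, -y, -z); pixel columns grow to the right and rows downward; lengths in m; the calibration is good to about 2 mm. A picture is of the moment at which its call begins. camera_info takes no time and is no camera call.
- manip.job_done(): hands the job in; it is judged then, once.
Trained networks look in the newest picture that a camera, given by its name, has taken for a name from the list of things; names that differ only in an ending like _2 or _b are one class to them, and where a whole thing is asked for, a point or a joint stands for the part that bears it (a point fixed in the world has none). Each returns a list of dicts, best first, with "score" (0 to 1); they miss things now and then, are a little off and sometimes report something else, mostly with a low value. They report only what shows in the picture. A call takes as long as a camera call. They do not tell look-alikes from the thing itself.
- manip.trace(target, camera): "region" (420x560 bool, what is visible of it) and "point" ([column, row] in pixels, amid what is visible of it).
The state is a dict: "t": time; "qpos": joint angles; "joint_velocities": joint speeds; "tau": joint torques, N m; "eef_pos": TCP position; "tcp_rot": TCP orientation; "ft_force": force on the tool from outside, world axes, zero at the start; "wrist_torque": the same for the moment, N m; "finger_gap": finger opening in m; "grasp_force": force on a finger pad.
Only numpy, scipy, OpenCV 4.12 (cv2) and the standard library are available. Lean on these libraries where they do the work, as an engineer would, in place of code of your own. Each camera call takes 0.05 s, during which the arm holds its last target. There are 200 camera calls.

## Working session

There is one attempt and no reset: what is moved stays moved. The work goes in short steps, Python scripts to look and compute and a tool call to move; the robot and the scene stay as the last step left them, time stands still between calls to the robot, and variables do not carry over. Pictures are saved under pics/ and viewed, at most 10 in all, crops included, and the job is handed in when it is done.

Besides the shell and the picture viewer there is one more tool, called after ">>>" as name(argument=value, ...), one argument or row to a line, values as JSON. move_arm: Moves the arm, as the interface text tells. Its arguments: {"type":"object","properties":{"deltas":{"type":"array"}},"required":["deltas"]}

```bash
mkdir -p pics
cat > h.py <<'E'
from cell import manip
import numpy as np, cv2
def ray(cam,u,v):
    i=manip.camera_info(cam); V=np.array(i["view"]); R=V[:3,:3]; t=V[:3,3]
    d=np.array([(u-i["cx"])/i["fx"],-(v-i["cy"])/i["fy"],-1.])
    return -R.T@t, R.T@d
def atz(cam,u,v,z):
    o,d=ray(cam,u,v); return o+d*(z-o[2])/d[2]
def proj(cam,p):
    i=manip.camera_info(cam); V=np.array(i["view"]); c=V[:3,:3]@np.array(p)+V[:3,3]
    return np.array([i["cx"]+i["fx"]*c[0]/-c[2], i["cy"]-i["fy"]*c[1]/-c[2]])
def save(cam,name,crop=None,s=1):
    im=manip.camera(cam)
    if crop: a,b,c,d=crop; im=im[b:d,a:c]
    im=cv2.resize(im,None,fx=s,fy=s,interpolation=cv2.INTER_CUBIC)
    cv2.imwrite("pics/"+name,im[:,:,::-1])
E
python3 - <<'E'
from h import *
for c in ["top","side"]:
    save(c,c+"0.png"); i=manip.camera_info(c); print(c,{k:(np.round(v,3).tolist()) for k,v in i.items() if not isinstance(v,str)})
    for t in ["key_grip","key_socket","rack","clamp","bore_mouth","stem","lamb","pawn1"]:
        try:
            for r in manip.trace(t,c): print(t,round(r["score"],2),np.round(r["point"]),int(r["region"].sum()))
        except Exception as e: print(t,e)
print(manip.state())
E
```

```text
top {'fx': 501.667, 'fy': 501.667, 'cx': 282.931, 'cy': 208.202, 'view': [[-0.016, -1.0, 0.007, -0.004], [0.999, -0.016, 0.045, -0.542], [-0.044, 0.008, 0.999, -1.04], [0.0, 0.0, 0.0, 1.0]]}
key_grip 0.78 [153. 168.] 1233
key_grip 0.74 [188. 291.] 260
key_grip 0.58 [168. 236.] 557
key_socket 0.94 [167. 240.] 538
key_socket 0.7 [154. 173.] 1278
key_socket 0.68 [186. 296.] 240
rack 0.71 [185. 241.] 1159
clamp 0.93 [396. 167.] 6337
bore_mouth 0.57 [398. 164.] 6513
stem 0.26 [396. 165.] 6356
lamb 0.79 [283. 171.] 485
pawn1 0.65 [174. 239.] 599
pawn1 0.58 [275. 239.] 133
pawn1 0.51 [276. 121.] 177
side {'fx': 499.737, 'fy': 499.737, 'cx': 284.443, 'cy': 209.64, 'view': [[0.827, -0.562, 0.008, -0.448], [0.365, 0.547, 0.753, -0.291], [-0.428, -0.62, 0.658, -0.667], [0.0, 0.0, 0.0, 1.0]]}
key_grip 0.94 [198. 151.] 848
key_grip 0.83 [249. 122.] 1701
key_grip 0.66 [153. 209.] 705
key_grip 0.38 [419. 325.] 10674
key_socket 0.79 [248. 114.] 1820
key_socket 0.71 [197. 148.] 887
key_socket 0.6 [155. 209.] 628
rack 0.67 [204. 204.] 1870
clamp 0.76 [420. 324.] 10435
bore_mouth 0.21 [251. 270.] 380
lamb 0.62 [326. 228.] 831
pawn1 0.81 [365. 212.] 328
pawn1 0.65 [251. 267.] 344
{'t': 0.9, 'qpos': array([ 1.27401529e+00,  4.23069195e-01,  1.62991252e+00, -2.59876901e-05,
        1.08860557e+00, -1.90041731e-02]), 'joint_velocities': array([ 0.00047665,  0.00063628, -0.00104981,  0.00043627, -0.00052372,
       -0.00020778]), 'tau': array([-5.15237443e-04, -5.44556487e+01, -2.74050236e+01,  6.45805034e-02,
        1.67391059e-02, -3.75005686e-05]), 'eef_pos': array([0.17136446, 0.60102468, 0.22268938]), 'tcp_rot': array([4.34907416e-01, 3.11131994e+00, 2.63316150e-06]), 'ft_force': array([ 0.58961195,  0.20122751, -0.73146843]), 'wrist_torque': array([0.06768635, 0.02311053, 0.00662258]), 'grasp_force': 0.0, 'finger_gap': 0.08769812711608466}
```

View pics/top0.png

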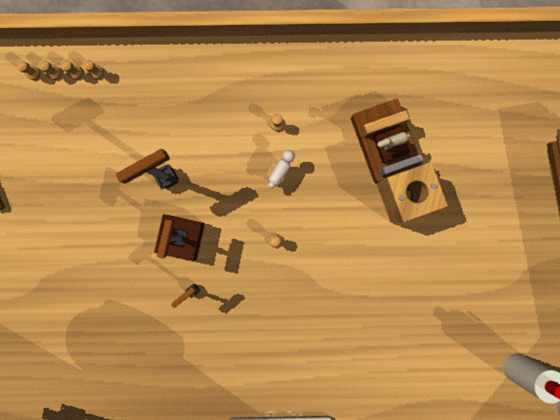

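View pics/side0.png

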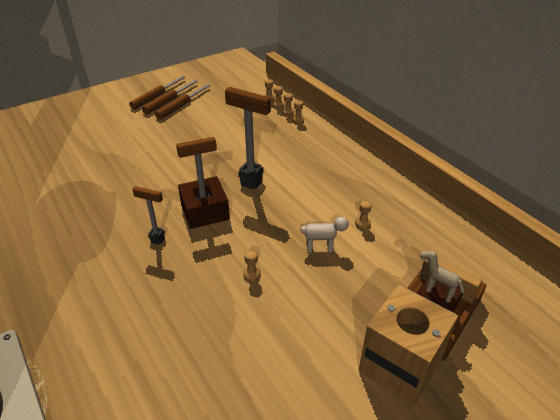

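The pictures show three T-keys: the large one free-standing (top 143,167; side 248,100), the middle one in the dark stand (top 164,238; side 197,147) and the small one (top 185,296; side 148,194). By the description I want the middle one, in the stand. The bore mouth is at top (417,191), side (413,320). The lamb is at top (283,170), and the pawns are at (277,123) and (275,240).

Run:
```python
from h import *
a=cv2.resize(manip.camera("top")[205:275,140:220],None,fx=5,fy=5,interpolation=cv2.INTER_CUBIC)
s=cv2.resize(manip.camera("side")[130:200,165:245],None,fx=5,fy=5,interpolation=cv2.INTER_CUBIC)
cv2.imwrite("pics/key.png",np.hstack([a,s])[:,:,::-1])
a=cv2.resize(manip.camera("top")[155:225,380:460],None,fx=5,fy=5,interpolation=cv2.INTER_CUBIC)
s=cv2.resize(manip.camera("side")[285:355,365:445],None,fx=5,fy=5,interpolation=cv2.INTER_CUBIC)
cv2.imwrite("pics/bore.png",np.hstack([a,s])[:,:,::-1])
```

```text
(no output)
```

View pics/key.png

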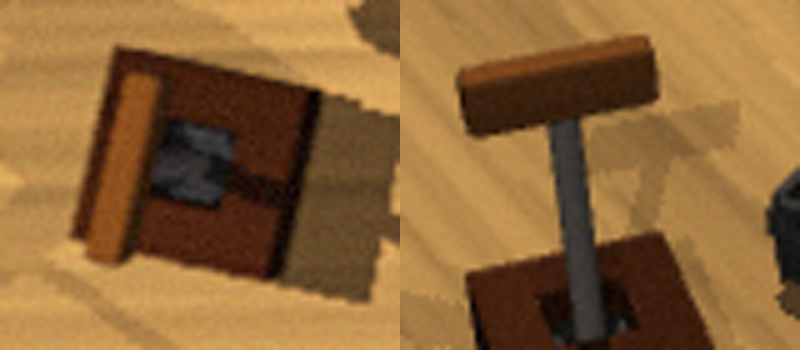

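View pics/bore.png

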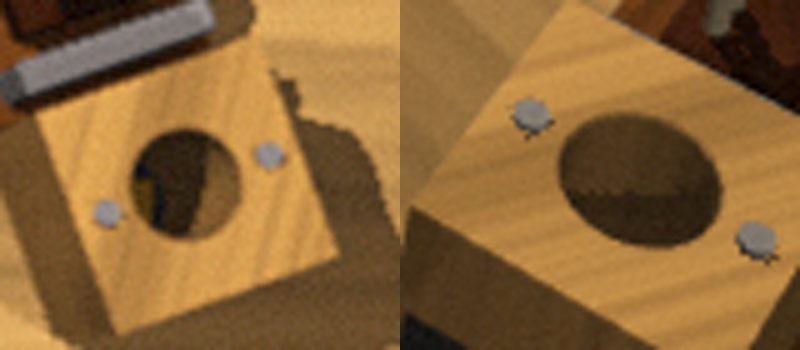

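```bash
cat >> h.py <<'E'
def tri(pt,ps):
    A=[];b=[]
    for c,p in (("top",pt),("side",ps)):
        o,d=ray(c,*p); d=d/np.linalg.norm(d); P=np.eye(3)-d*d[:,None]; A.append(P); b.append(P@o)
    x,r,_,_=np.linalg.lstsq(np.vstack(A),np.hstack(b),rcond=None); return x,r**.5
E
python3 - <<'E'
from h import *
f=lambda p,o:np.array(p)/5-.4+np.array(o)
T=lambda *p:f(p,(140,205)); S=lambda *p:f((p[0]-400,p[1]),(165,130))
# top-face midline ends
top=[atz("top",*T(*p),.166) for p in ((125,73),(160,77),(125,262),(88,257))]
side=[atz("side",*S(*p),.166) for p in ((645,36),(655,45),(468,85),(458,72))]
for n,q in(("top",top),("side",side)):
    q=np.array(q); print(n,np.round(q[:,:2],4).tolist(),q.mean(0).round(4)); d=(q[0]+q[1]-q[2]-q[3])/2; print(np.linalg.norm(d),np.arctan2(d[1],d[0]))
print(tri(np.mean([T(*p) for p in ((125,73),(160,77),(125,262),(88,257))],0),np.mean([S(*p) for p in ((645,36),(655,45),(468,85),(458,72))],0)))
r=np.array([atz("top",*T(*p),.05)[:2] for p in ((118,47),(320,90),(280,278),(72,237))]); print("rack",r.round(4).tolist(),r.mean(0))
b1=f((187,184),(380,155)); b2=f((240,180),(365,285))
print("bore",atz("top",*b1,.11),atz("side",*b2,.11),tri(b1,b2))
c=np.array([atz("top",*f(p,(380,155)),.11)[:2] for p in ((35,115),(255,38),(340,258),(117,335))]); print("tower",c.round(4).tolist(),c.mean(0))
for k,(a,b) in {"lamb":((283,171),(326,228)),"p1":((275,239),(251,267)),"p2":((276,121),(365,212))}.items(): print(k,tri(a,b))
E
```

```text
top [[0.5188, 0.2002], [0.5172, 0.1878], [0.4516, 0.2006], [0.4536, 0.2137]] [0.4853 0.2006 0.166 ]
0.06674120643377442 -0.1986635546118675
side [[0.5193, 0.1971], [0.5194, 0.1899], [0.4526, 0.2035], [0.4532, 0.213]] [0.4861 0.2009 0.166 ]
0.06803932214986921 -0.21833198897429992
(array([0.48538797, 0.20042277, 0.16642942]), array([0.00023222]))
rack [[0.5324, 0.2295], [0.5138, 0.1483], [0.4385, 0.165], [0.4563, 0.2483]] [0.48523676 0.19776354]
bore [ 0.56566595 -0.26786756  0.11      ] [ 0.56558208 -0.26873577  0.11      ] (array([ 0.56590966, -0.26825948,  0.10919621]), array([0.00034458]))
tower [[0.593, -0.2105], [0.6212, -0.2955], [0.5365, -0.3255], [0.5085, -0.2396]] [ 0.56480371 -0.26776041]
lamb (array([ 0.61715924, -0.01479948,  0.05461814]), array([0.0033335]))
p1 (array([0.47691977, 0.00572324, 0.01975007]), array([0.00164748]))
p2 (array([ 0.72393074, -0.00189149,  0.0307345 ]), array([0.00254116]))
```

```bash
cat >> h.py <<'E'
from scipy.spatial.transform import Rotation as Ro
def go(x,y,z,yaw=None):
    "move numbers (tool x,y,z mm, roll) to TCP goal; yaw = world yaw of tool x"
    s=manip.state(); R=Ro.from_rotvec(s["tcp_rot"]).as_matrix()
    cy=np.arctan2(R[1,0],R[0,0]); d=R.T@(np.array([x,y,z])-s["eef_pos"])*1000
    print("t",round(s["t"],2),"pos",s["eef_pos"].round(4),"yaw",cy.round(3),"F",s["ft_force"].round(1),"T",s["wrist_torque"].round(2),"gap",round(s["finger_gap"],4),"q6",s["qpos"][5].round(2))
    print("move",d.round(1),"roll",None if yaw is None else round(-(yaw-cy),3))
E
python3 - <<'E'
from h import *
print(tri((118,178),(226,95)),tri((168,153),(270,105)),tri((143,167),(248,100)))
go(.4855,.2005,.223,np.pi-.215)
E
```

```text
(array([0.59051007, 0.27435487, 0.19382914]), array([0.00053096])) (array([0.6326205 , 0.1854211 , 0.20086635]), array([0.00096707])) (array([0.61024046, 0.22882442, 0.19801212]), array([0.00237886]))
t 1.1 pos [0.1714 0.601  0.2227] yaw 2.864 F [0.5 0.2 0.5] T [0.02 0.03 0.03] gap 0.0876 q6 -0.02
move [-4.119e+02 -2.990e+02 -3.000e-01] roll -0.063
```

>>> move_arm(
  deltas=[
    [[-412,-299,0,-0.063,0],[-412,-299,0,-0.063,0],[-412,-299,0,-0.063,0],[-412,-299,0,-0.063,0],[-412,-299,0,-0.063,0],[-412,-299,0,-0.063,0],[-412,-299,0,-0.063,0],[-412,-299,0,-0.063,0],[-412,-299,0,-0.063,0],[-412,-299,0,-0.063,0],[-412,-299,0,-0.063,0],[-412,-299,0,-0.063,0]],
  ],
)

```text
t: 2.3
eef_pos: [0.4864, 0.1994, 0.2227]
tcp_rot: [0.342, 3.123, 0.0]
ft_force: [0.7, 0.8, -0.1]
finger_gap: 0.0878
grasp_force: 0.0
```

```bash
python3 -c "
from h import *
go(.4855,.2005,.135,np.pi-.215); save('top','above.png',(100,150,260,290),4)"
```

```text
t 2.3 pos [0.4864 0.1994 0.2227] yaw 2.923 F [ 0.7  0.8 -0.1] T [-0.03  0.01 -0.02] gap 0.0878 q6 -0.99
move [ 1.1  0.9 87.7] roll -0.003
```

>>> move_arm(
  deltas=[
    [[0,0,30,0,0],[0,0,55,0,0],[0,0,75,0,0],[0,0,88,0,0],[0,0,88,0,0],[0,0,88,0,150],[0,0,88,0,255],[0,0,88,0,255],[0,0,88,0,255],[0,0,88,0,255],[0,0,88,0,255],[0,0,88,0,255]],
  ],
)

```text
t: 3.55
eef_pos: [0.4856, 0.2004, 0.1348]
tcp_rot: [0.337, 3.123, 0.0]
ft_force: [0.1, -0.6, 0.7]
finger_gap: 0.0357
grasp_force: 0.0
```

```bash
python3 -c "
from h import *
go(.4855,.2005,.135,np.pi-.215)"
```

```text
t 3.55 pos [0.4856 0.2004 0.1348] yaw 2.927 F [ 0.1 -0.6  0.7] T [ 0.05 -0.    0.02] gap 0.0357 q6 -0.99
move [ 0.1  0.  -0.2] roll 0.0
```

>>> move_arm(
  deltas=[
    [[0,0,0,0,255],[0,0,0,0,255],[0,0,0,0,255],[0,0,0,0,255],[0,0,0,0,255],[0,0,0,0,255],[0,0,0,0,255],[0,0,0,0,255]],
  ],
)

```text
t: 4.35
eef_pos: [0.4855, 0.2005, 0.1346]
tcp_rot: [-0.337, -3.123, 0.0]
ft_force: [-0.3, -0.7, -0.7]
finger_gap: 0.0139
grasp_force: 30.0
```

```bash
python3 -c "
from h import *
go(.4855,.2005,.295,np.pi-.215)"
```

```text
t 4.35 pos [0.4855 0.2005 0.1346] yaw 2.927 F [-0.3 -0.7 -0.7] T [-0.11 -0.04  0.02] gap 0.0139 q6 -0.99
move [   0.     0.  -160.4] roll 0.0
```

Gripped at 13.9 mm. I'll lift straight up.

>>> move_arm(
  deltas=[
    [[0,0,-10,0,255],[0,0,-25,0,255],[0,0,-45,0,255],[0,0,-65,0,255],[0,0,-90,0,255],[0,0,-115,0,255],[0,0,-140,0,255],[0,0,-155,0,255],[0,0,-160,0,255],[0,0,-160,0,255]],
  ],
)

```text
t: 5.35
eef_pos: [0.4856, 0.2005, 0.2953]
tcp_rot: [0.337, 3.123, 0.001]
ft_force: [-0.3, -0.2, -3.6]
finger_gap: 0.0142
grasp_force: 30.0
```

```bash
python3 -c "
from h import *
go(.5657,-.2682,.295,np.pi-.215)"
```

```text
t 5.35 pos [0.4856 0.2005 0.2953] yaw 2.927 F [-0.3 -0.2 -3.6] T [0.03 0.1  0.04] gap 0.0142 q6 -0.99
move [-1.782e+02 -4.409e+02  1.000e-01] roll 0.0
```

>>> move_arm(
  deltas=[
    [[-8,-20,0,0.1,255],[-24,-60,0,0.2,255],[-42,-105,0,0.3,255],[-60,-150,0,0.4,255],[-80,-195,0,0.5,255],[-97,-240,0,0.6,255],[-115,-285,0,0.7,255],[-133,-330,0,0.8,255],[-152,-375,0,0.9,255],[-168,-415,0,1.0,255],[-178,-441,0,1.0,255],[-178,-441,0,1.0,255]],
  ],
)

```text
t: 6.55
eef_pos: [0.5649, -0.2716, 0.2926]
tcp_rot: [-1.796, -2.575, 0.002]
ft_force: [1.3, 1.8, -3.7]
finger_gap: 0.0135
grasp_force: 30.0
```

>>> move_arm(
  deltas=[
    [[0,0,0,0,255],[0,0,0,0,255],[0,0,0,0,255]],
  ],
)

```text
t: 6.85
eef_pos: [0.5653, -0.267, 0.2944]
tcp_rot: [-1.791, -2.58, -0.0]
ft_force: [0.9, -0.3, -2.8]
finger_gap: 0.014
grasp_force: 30.0
```

Run:
```python
from h import *
go(.5657,-.2682,.255)
a=cv2.resize(manip.camera("top")[130:230,360:480],None,fx=4,fy=4,interpolation=cv2.INTER_CUBIC)
b=cv2.resize(manip.camera("side")[200:370,340:460],(282,400),interpolation=cv2.INTER_CUBIC)
cv2.imwrite("pics/over.png",np.hstack([a,b])[:,:,::-1])
s=manip.state()
for z in(.276,.146): print(proj("side",[*s["eef_pos"][:2],s["eef_pos"][2]+.019-.148]),proj("side",[.5657,-.2682,.11]))
```

```text
t 6.85 pos [ 0.5653 -0.267   0.2944] yaw 1.928 F [ 0.9 -0.3 -2.8] T [-0.06 -0.02  0.01] gap 0.014 q6 -0.82
move [-1.3 -0.  39.4] roll None
[419.45563231 293.10511191] [412.3750576  320.28596836]
[419.45563231 293.10511191] [412.3750576  320.28596836]
```

View pics/over.png

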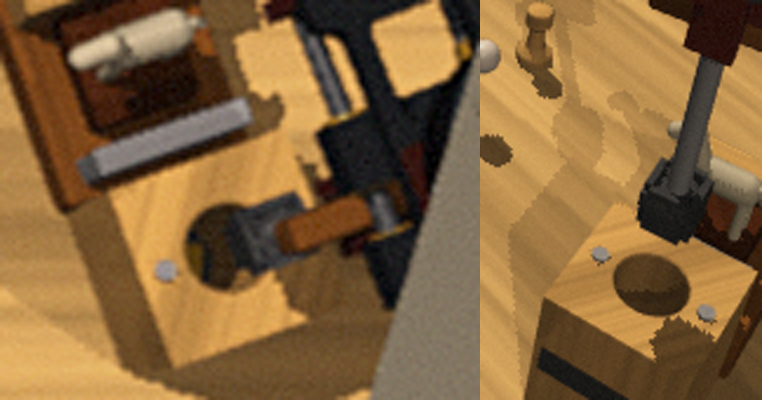

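The key hangs above the bore: in the side panel the socket is at about (675,200) and the mouth at (650,285). I'll overlay the predicted socket outline to check the key's offset in the grip.

```bash
cat > ov.py <<'E'
from h import *
def overlay(name,cx,cy,yaw,dz=0):
    s=manip.state(); c=np.array([cx,cy]); z0=s["eef_pos"][2]+.019-.148+dz
    out=[]
    for cam,(x0,y0,x1,y1) in (("top",(385,150,465,220)),("side",(380,240,460,310))):
        im=cv2.resize(manip.camera(cam)[y0:y1,x0:x1],None,fx=5,fy=5,interpolation=cv2.INTER_CUBIC)
        for z in(z0,z0+.03):
            P=[]
            for a,b in((1,1),(1,-1),(-1,-1),(-1,1)):
                v=.0146*np.array([a*np.cos(yaw)-b*np.sin(yaw),a*np.sin(yaw)+b*np.cos(yaw)])+c
                P.append((proj(cam,[*v,z])-[x0,y0]+.5)*5-.5)
            cv2.polylines(im,[np.int32(np.round(P))],True,(255,0,0) if z==z0 else (0,255,0),1)
        out.append(im)
    cv2.imwrite("pics/"+name,np.hstack(out)[:,:,::-1])
E
python3 - <<'E'
from ov import *
go(.5657,-.2682,.255)
s=manip.state(); overlay("ov.png",*s["eef_pos"][:2],1.928)
E
```

```text
t 6.95 pos [ 0.5655 -0.2672  0.2948] yaw 1.928 F [-0.1  0.3 -3.1] T [-0.04  0.02 -0.05] gap 0.014 q6 -0.82
move [-1.  -0.2 39.8] roll None
```

View pics/ov.png

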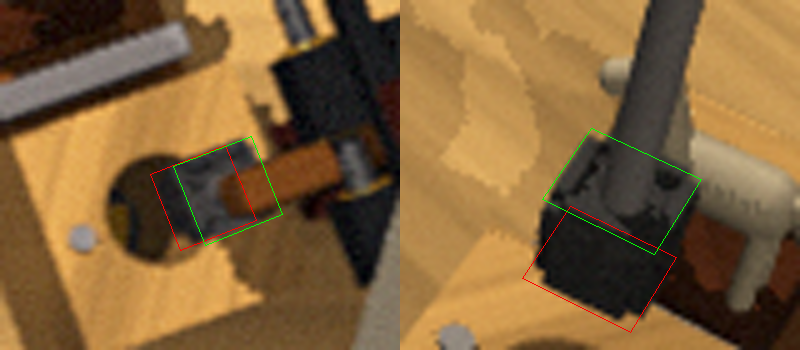

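The outline matches the socket to about 1–2 mm in both views, which is within the bore's clearance. Lowering.

>>> move_arm(
  deltas=[
    [[0,0,15,0,255],[0,0,30,0,255],[0,0,42,0,255],[0,0,50,0,255],[0,0,55,0,255],[0,0,60,0,255],[0,0,65,0,255],[0,0,65,0,255]],
  ],
)

```text
t: 7.85
eef_pos: [0.5653, -0.2682, 0.2291]
tcp_rot: [-1.793, -2.579, 0.0]
ft_force: [-0.1, -0.1, -3.0]
finger_gap: 0.0139
grasp_force: 30.0
```

```bash
python3 -c "
from h import *
go(.5657,-.2682,.165)"
```

```text
t 7.85 pos [ 0.5653 -0.2682  0.2291] yaw 1.927 F [-0.1 -0.1 -3. ] T [-0.12 -0.    0.07] gap 0.0139 q6 -0.82
move [-0.2  0.5 64.1] roll None
```

Now 10 mm inside the bore with no side force. Going down further.

>>> move_arm(
  deltas=[
    [[0,0,10,0,255],[0,0,22,0,255],[0,0,34,0,255],[0,0,46,0,255],[0,0,56,0,255],[0,0,62,0,255],[0,0,66,0,255],[0,0,66,0,255],[0,0,66,0,255]],
  ],
)

```text
t: 8.75
eef_pos: [0.5657, -0.2684, 0.164]
tcp_rot: [1.793, 2.579, 0.0]
ft_force: [0.7, 0.3, -3.5]
finger_gap: 0.0138
grasp_force: 30.0
```

>>> move_arm(
  deltas=[
    [[0,0,1,0,255],[0,0,2,0,255],[0,0,3,0,255],[0,0,4,0,255],[0,0,5,0,255],[0,0,5,0,255],[0,0,5,0,255]],
  ],
)

```text
t: 9.45
eef_pos: [0.5655, -0.2683, 0.1586]
tcp_rot: [-1.793, -2.58, 0.0]
ft_force: [-0.0, 0.5, -2.8]
finger_gap: 0.014
grasp_force: 30.0
```

```bash
python3 -c "
from h import *
go(.5657,-.2682,.1405)"
```

```text
t 9.45 pos [ 0.5655 -0.2683  0.1586] yaw 1.927 F [-0.   0.5 -2.8] T [-0.09  0.03  0.04] gap 0.014 q6 -0.82
move [-0.   0.2 18.1] roll None
```

>>> move_arm(
  deltas=[
    [[0,0,0.5,0,255],[0,0,1,0,255],[0,0,1.5,0,255],[0,0,2,0,255],[0,0,2.5,0,255],[0,0,3,0,255],[0,0,3,0,255]],
  ],
)

```text
t: 10.15
eef_pos: [0.5654, -0.2683, 0.1556]
tcp_rot: [-1.793, -2.58, 0.0]
ft_force: [-0.7, -1.0, -3.6]
finger_gap: 0.0137
grasp_force: 30.0
```

>>> move_arm(
  deltas=[
    [[0,0,0.5,0,255],[0,0,1,0,255],[0,0,1.5,0,255],[0,0,1.5,0,255]],
  ],
)

```text
t: 10.55
eef_pos: [0.5654, -0.2683, 0.1541]
tcp_rot: [-1.793, -2.58, 0.0]
ft_force: [-0.9, -0.1, -3.3]
finger_gap: 0.0141
grasp_force: 30.0
```

>>> move_arm(
  deltas=[
    [[0,0,0.5,0,255],[0,0,1,0,255],[0,0,1.5,0,255],[0,0,1.5,0,255]],
  ],
)

```text
t: 10.95
eef_pos: [0.5657, -0.2684, 0.1532]
tcp_rot: [1.793, 2.579, 0.0]
ft_force: [-1.1, -0.2, 3.2]
finger_gap: 0.0136
grasp_force: 30.0
```

Resting on something with about 6 N, at the expected depth. I'll feel for the square by turning counter-clockwise with light pressure.

>>> move_arm(
  deltas=[
    [[0,0,0.5,-0.05,255],[0,0,0.5,-0.1,255],[0,0,0.5,-0.15,255],[0,0,0.5,-0.2,255],[0,0,0.5,-0.25,255],[0,0,0.5,-0.3,255],[0,0,0.5,-0.3,255]],
  ],
)

```text
t: 11.65
eef_pos: [0.5657, -0.2685, 0.1533]
tcp_rot: [1.385, 2.819, -0.0]
ft_force: [-2.9, -0.7, 7.0]
finger_gap: 0.0137
grasp_force: 30.0
```

>>> move_arm(
  deltas=[
    [[0,0,0.3,-0.05,255],[0,0,0.3,-0.1,255],[0,0,0.3,-0.15,255],[0,0,0.3,-0.2,255],[0,0,0.3,-0.25,255],[0,0,0.3,-0.3,255],[0,0,0.3,-0.3,255]],
  ],
)

```text
t: 12.35
eef_pos: [0.5659, -0.2687, 0.1532]
tcp_rot: [0.948, 2.994, -0.001]
ft_force: [-2.2, 0.4, 8.2]
finger_gap: 0.0138
grasp_force: 30.0
```

```bash
python3 -c "
from h import *
go(.5657,-.2682,.1405)"
```

```text
t 12.35 pos [ 0.5659 -0.2687  0.1532] yaw 2.528 F [-2.2  0.4  8.2] T [0.   0.76 0.01] gap 0.0138 q6 -1.42
move [ 0.5  0.3 12.7] roll None
```

>>> move_arm(
  deltas=[
    [[0,0,0.1,-0.05,255],[0,0,0.1,-0.1,255],[0,0,0.1,-0.15,255],[0,0,0.1,-0.2,255],[0,0,0.1,-0.25,255],[0,0,0.1,-0.3,255],[0,0,0.1,-0.3,255]],
  ],
)

```text
t: 13.05
eef_pos: [0.5659, -0.2684, 0.1526]
tcp_rot: [0.491, 3.102, -0.0]
ft_force: [-0.9, 0.5, 4.4]
finger_gap: 0.0138
grasp_force: 30.0
```

>>> move_arm(
  deltas=[
    [[0,0,0.1,-0.05,255],[0,0,0.1,-0.1,255],[0,0,0.1,-0.15,255],[0,0,0.1,-0.2,255],[0,0,0.1,-0.25,255],[0,0,0.1,-0.3,255],[0,0,0.1,-0.3,255]],
  ],
)

```text
t: 13.75
eef_pos: [0.5653, -0.2682, 0.151]
tcp_rot: [-0.024, -3.141, -0.001]
ft_force: [0.7, 0.2, -3.1]
finger_gap: 0.014
grasp_force: 30.0
```

The pressure has gone and the key has started to drop, so the square is found. Lowering gently.

>>> move_arm(
  deltas=[
    [[0,0,0.5,0,255],[0,0,1,0,255],[0,0,1.5,0,255],[0,0,2,0,255],[0,0,2.5,0,255],[0,0,2.5,0,255]],
  ],
)

```text
t: 14.35
eef_pos: [0.5655, -0.2683, 0.1491]
tcp_rot: [-0.023, -3.141, -0.0]
ft_force: [-0.2, -0.3, -2.9]
finger_gap: 0.0138
grasp_force: 30.0
```

```bash
python3 -c "
from h import *
go(.5657,-.2682,.1405)"
```

```text
t 14.35 pos [ 0.5655 -0.2683  0.1491] yaw 3.127 F [-0.2 -0.3 -2.9] T [0.09 0.03 0.01] gap 0.0138 q6 -2.02
move [-0.2  0.1  8.6] roll None
```

>>> move_arm(
  deltas=[
    [[0,0,1,0,255],[0,0,2,0,255],[0,0,3,0,255],[0,0,4,0,255],[0,0,5,0,255],[0,0,6,0,255],[0,0,6,0,255],[0,0,6,0,255]],
  ],
)

```text
t: 15.15
eef_pos: [0.5655, -0.2683, 0.1432]
tcp_rot: [-0.023, -3.141, -0.0]
ft_force: [0.1, -0.1, -3.9]
finger_gap: 0.0141
grasp_force: 30.0
```

>>> move_arm(
  deltas=[
    [[0,0,0.5,0,255],[0,0,1,0,255],[0,0,1.5,0,255],[0,0,1.5,0,255]],
  ],
)

```text
t: 15.55
eef_pos: [0.5654, -0.2683, 0.1416]
tcp_rot: [-0.023, -3.141, -0.0]
ft_force: [-0.0, 0.1, -3.1]
finger_gap: 0.0137
grasp_force: 30.0
```

>>> move_arm(
  deltas=[
    [[0,0,0.5,0,255],[0,0,1,0,255],[0,0,1.5,0,255],[0,0,1.5,0,255]],
  ],
)

```text
t: 15.95
eef_pos: [0.5655, -0.2683, 0.1402]
tcp_rot: [0.023, 3.141, -0.0]
ft_force: [0.1, 0.2, -3.0]
finger_gap: 0.0142
grasp_force: 30.0
```

>>> move_arm(
  deltas=[
    [[0,0,0.4,0,255],[0,0,0.8,0,255],[0,0,0.8,0,255]],
  ],
)

```text
t: 16.25
eef_pos: [0.5658, -0.2684, 0.1401]
tcp_rot: [0.023, 3.141, -0.001]
ft_force: [-0.9, 1.1, 5.4]
finger_gap: 0.0142
grasp_force: 30.0
```

Seated at 0.1401 with light contact. Now I'll turn it clockwise.

>>> move_arm(
  deltas=[
    [[0,0,-0.3,0.06,255],[0,0,-0.3,0.12,255],[0,0,-0.3,0.18,255],[0,0,-0.3,0.24,255],[0,0,-0.3,0.3,255],[0,0,-0.3,0.36,255],[0,0,-0.3,0.42,255],[0,0,-0.3,0.48,255],[0,0,-0.3,0.54,255],[0,0,-0.3,0.6,255],[0,0,-0.3,0.6,255]],
  ],
)

```text
t: 17.35
eef_pos: [0.5655, -0.2688, 0.1401]
tcp_rot: [0.951, 2.994, -0.001]
ft_force: [-2.3, -1.1, 4.0]
finger_gap: 0.0137
grasp_force: 30.0
```

```bash
python3 -c "
from h import *
go(.5657,-.2682,.1405)"
```

```text
t 17.35 pos [ 0.5655 -0.2688  0.1401] yaw 2.527 F [-2.3 -1.1  4. ] T [-0.39  0.62  0.07] gap 0.0137 q6 -1.42
move [ 0.2  0.6 -0.4] roll None
```

>>> move_arm(
  deltas=[
    [[0,0,0,0.06,255],[0,0,0,0.12,255],[0,0,0,0.18,255],[0,0,0,0.24,255],[0,0,0,0.3,255],[0,0,0,0.36,255],[0,0,0,0.36,255]],
  ],
)

```text
t: 18.05
eef_pos: [0.5655, -0.2687, 0.1401]
tcp_rot: [1.469, 2.776, -0.001]
ft_force: [-2.1, -1.2, 4.9]
finger_gap: 0.0138
grasp_force: 30.0
```

```bash
python3 -c "
from h import *
go(.5657,-.2682,.1405)"
```

```text
t 18.05 pos [ 0.5655 -0.2687  0.1401] yaw 2.168 F [-2.1 -1.2  4.9] T [-0.47  0.73  0.03] gap 0.0138 q6 -1.06
move [ 0.4  0.4 -0.4] roll None
```

>>> move_arm(
  deltas=[
    [[0,0,-0.3,0.05,255],[0,0,-0.3,0.1,255],[0,0,-0.3,0.15,255],[0,0,-0.3,0.2,255]],
  ],
)

```text
t: 18.45
eef_pos: [0.5655, -0.2687, 0.1402]
tcp_rot: [1.739, 2.616, -0.001]
ft_force: [-2.2, -1.4, 4.0]
finger_gap: 0.0136
grasp_force: 30.0
```

```bash
python3 -c "
from h import *
go(.5657,-.2682,.1405)"
```

```text
t 18.45 pos [ 0.5655 -0.2687  0.1402] yaw 1.968 F [-2.2 -1.4  4. ] T [-0.53  0.62  0.16] gap 0.0136 q6 -0.86
move [ 0.4  0.3 -0.3] roll None
```

>>> move_arm(
  deltas=[
    [[0,0,0,0.05,255],[0,0,0,0.1,255]],
  ],
)

```text
t: 18.65
eef_pos: [0.5655, -0.2687, 0.1401]
tcp_rot: [1.868, 2.525, -0.001]
ft_force: [-1.8, -2.1, 3.8]
finger_gap: 0.0141
grasp_force: 30.0
```

```bash
python3 -c "
from h import *
go(.5657,-.2682,.1405)"
```

```text
t 18.65 pos [ 0.5655 -0.2687  0.1401] yaw 1.868 F [-1.8 -2.1  3.8] T [-0.54  0.62  0.2 ] gap 0.0141 q6 -0.76
move [ 0.4  0.3 -0.4] roll None
```

>>> move_arm(
  deltas=[
    [[0,0,0,0.05,255],[0,0,0,0.1,255]],
  ],
)

```text
t: 18.85
eef_pos: [0.5656, -0.2687, 0.1402]
tcp_rot: [1.991, 2.429, -0.001]
ft_force: [-2.0, -1.4, 3.2]
finger_gap: 0.0137
grasp_force: 30.0
```

```bash
python3 -c "
from h import *
go(.5657,-.2682,.1405)"
```

```text
t 18.85 pos [ 0.5656 -0.2687  0.1402] yaw 1.768 F [-2.  -1.4  3.2] T [-0.57  0.54  0.25] gap 0.0137 q6 -0.66
move [ 0.4  0.2 -0.3] roll None
```

>>> move_arm(
  deltas=[
    [[0,0,0,0.03,255],[0,0,0,0.06,255]],
  ],
)

```text
t: 19.05
eef_pos: [0.5656, -0.2686, 0.1401]
tcp_rot: [2.061, 2.37, -0.001]
ft_force: [-1.2, -1.1, 4.0]
finger_gap: 0.0138
grasp_force: 30.3
```

```bash
python3 -c "
from h import *
go(.5657,-.2682,.1405)"
```

```text
t 19.05 pos [ 0.5656 -0.2686  0.1401] yaw 1.71 F [-1.2 -1.1  4. ] T [-0.47  0.44  0.61] gap 0.0138 q6 -0.6
move [ 0.4  0.1 -0.4] roll None
```

Torque jumps to 0.6 N m after 1.42 rad, so this looks like the stop. One small nudge to confirm.

>>> move_arm(
  deltas=[
    [[0,0,0,0.03,255],[0,0,0,0.03,255]],
  ],
)

```text
t: 19.25
eef_pos: [0.5657, -0.2685, 0.1402]
tcp_rot: [2.096, 2.339, -0.0]
ft_force: [-2.6, -1.5, 3.6]
finger_gap: 0.0139
grasp_force: 30.5
```

Run:
```python
from h import *
go(.5657,-.2682,.1405)
a=cv2.resize(manip.camera("top")[90:220,340:470],(500,500),interpolation=cv2.INTER_CUBIC)
cv2.imwrite("pics/turned.png",a[:,:,::-1])
```

```text
t 19.25 pos [ 0.5657 -0.2685  0.1402] yaw 1.68 F [-2.6 -1.5  3.6] T [-0.42  0.37  0.74] gap 0.0139 q6 -0.57
move [ 0.3  0.  -0.3] roll None
```

View pics/turned.png

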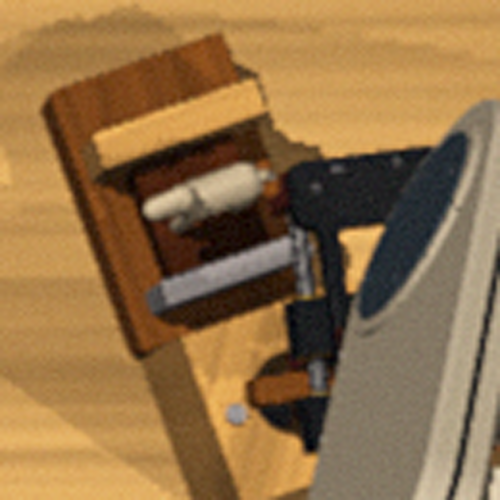

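The steel jaw has left the tower and reached the plinth, at about (230,275). I'll relax the wind-up within the socket's play, then open partway to stay clear of the animal.

>>> move_arm(
  deltas=[
    [[0,0,0,-0.05,255],[0,0,0,-0.08,255],[0,0,0,-0.08,255],[0,0,0,-0.08,165],[0,0,0,-0.08,165],[0,0,0,-0.08,165],[0,0,0,-0.08,165],[0,0,0,-0.08,165]],
  ],
)

```text
t: 20.1
eef_pos: [0.5655, -0.2681, 0.1399]
tcp_rot: [-2.005, -2.418, -0.0]
ft_force: [-0.2, 0.1, -0.7]
finger_gap: 0.0309
grasp_force: 0.0
```

```bash
python3 -c "
from h import *
go(.5657,-.2682,.1405)"
```

```text
t 20.1 pos [ 0.5655 -0.2681  0.1399] yaw 1.757 F [-0.2  0.1 -0.7] T [-0.06  0.01 -0.01] gap 0.0309 q6 -0.65
move [-0.1  0.2 -0.6] roll None
```

Released, and the force is zero. Retreating straight up.

>>> move_arm(
  deltas=[
    [[0,0,-5,0,165],[0,0,-15,0,165],[0,0,-30,0,165],[0,0,-50,0,165],[0,0,-80,0,165],[0,0,-110,0,165],[-40,0,-140,0,165],[-80,0,-150,0,165],[-120,0,-150,0,165],[-150,0,-150,0,165],[-150,0,-150,0,165]],
  ],
)

```text
t: 21.2
eef_pos: [0.5932, -0.4194, 0.2913]
tcp_rot: [2.007, 2.413, -0.001]
ft_force: [-0.5, 0.1, 0.3]
finger_gap: 0.0312
grasp_force: 0.0
```

Run:
```python
from h import *
go(.5657,-.2682,.1405)
a=manip.camera("top")[90:240,260:470]; b=manip.camera("side")[180:380,280:480]
cv2.imwrite("pics/end.png",np.hstack([cv2.resize(a,(420,300)),cv2.resize(b,(300,300))])[:,:,::-1])
```

```text
t 21.2 pos [ 0.5932 -0.4194  0.2913] yaw 1.754 F [-0.5  0.1  0.3] T [-0.04  0.03 -0.05] gap 0.0312 q6 -0.81
move [154.    0.2 150.5] roll None
```

View pics/end.png

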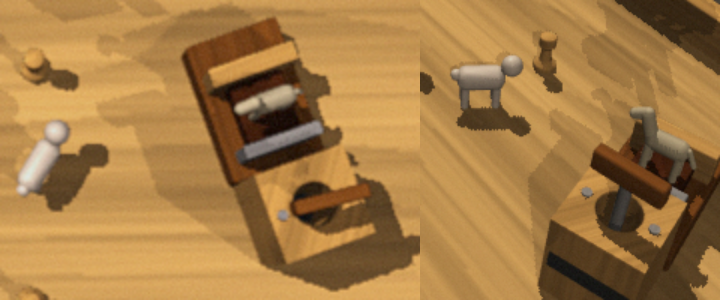

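The key stands upright in the bore (side panel 625,195) and the jaw is against the plinth (top panel 280,142). The lamb and pawns have not moved and the robot is clear, so I'm handing in.

```bash
python3 -c "
from cell import manip
print(manip.job_done())"
```

```text
the job is handed in; nothing more can be done
None
```

The job is handed in: the T-key is seated on the stem, turned clockwise to the stop with the jaw closed on the plinth, left standing upright and released, with the lamb and pawns undisturbed (robot clock 21 s of 64 s).

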